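Lock the sliding dish shuttle with its pin

TASK

Take the red-headed lock pin out of its rack, put it down through the hole in the sliding dish shuttle, and slide the shuttle along with it, feeling lightly, until the pin finds the hidden hole in the bar underneath. Then push the pin through until its collar sits flat on the shuttle, and let go. Be gentle: never force the pin against the bar or the slide unit, and do not disturb the two vials and the timer.

Things in the scene. Friction and masses are not known exactly. Their poses are not given: they have to be found in the camera images.
- slide_base: Fixed slide unit, 136 x 290 x 60 mm: dark foot plate, aluminium side walls, blue ends. Origin: centre of its underside; y axis: sliding direction of the shuttle; x: away from the robot; z up. Stacked from the top: shuttle plate, top face at z = 62 mm, 12 mm thick; index bar, top face at z = 46 mm, 14 mm thick; below the bar free depth down to z = 6 mm.
- shuttle (a joint): Position of the aluminium shuttle plate (120 x 150 mm) along the slide unit's y, m; range -0.04 to 0.04, 0 when centred. It slides with about 1.5 N of friction and stays where left; starts between -0.038 and -0.030. A low dish (60 mm across, top 82 mm over the bench) is fixed on its back half, with a small black knob on each side.
- shuttle_hole (a point): Centre of the mouth of the round hole through the shuttle plate, on its top face, 32 mm in front of the plate's centre line (toward -x of the slide unit); moves with the shuttle. Diameter 13.6 mm with a 2 mm chamfer. Its axes are those of the slide unit.
- index_bar: Sprung bar hidden under the shuttle. Origin: its top face at the slide unit's middle, NOT at its hole. The hole (13.6 mm, 2 mm chamfer) lies on shuttle_hole's line of travel, at an unmeasured place: met with the shuttle joint somewhere from -0.012 to 0.028. Pressed, the bar holds to 6 N, then yields 1.5 N/mm for 5 mm, then is solid. A spring ball below it grips the pin on the last 6 mm: 3 to 6 N.
- pin_rack: Fixed white pin rack, 70 x 70 mm foot, 56 x 56 mm block, 52 mm high, with an upright hole 15 mm across in its middle. Origin: centre of its underside.
- lock_pin: Steel lock pin, about 120 g, 89 mm long, upright in the rack, tip 4 mm above the bench. Origin: centre of its tip; z up the pin. Shank 12 mm thick from 0 to 48 mm, the lowest 8 mm tapering to 6 mm at the tip; collar 26 mm wide from 48 to 53 mm; red round head to hold it by, 20 mm wide, from 53 to 89 mm. When its tip meets the bar it is 32 mm from home.
- pin_collar (a point): Centre of the underside of the pin's collar, on the pin's axis, 48 mm above its tip. It coincides with shuttle_hole when the pin is home.
- vial_clear: Bystander: small vial with a blue cap, 26 x 26 x 50 mm, origin at the centre of its underside.
- vial_red: Bystander: small brown vial with a red cap, 20 x 20 x 36 mm, origin at the centre of its underside.
- timer: Bystander: flat white timer, 66 x 62 x 18 mm, origin at the centre of its underside.
Not all that is in view belongs to the job. What is shaped like the lock_pin but white is not meant.

How it is judged (in metres and radians):
On the way, in this order (a step that is already met when the one before it is completed fails the run):
1. the pin is drawn out of the rack (z of lock_pin in the frame of pin_rack above 0.055 m).
2. the pin is in the shuttle's hole, at least 6 mm deep and upright (horizontal distance between lock_pin and shuttle_hole below 0.005 m and z of lock_pin in the frame of shuttle_hole below -0.006 m and angle between lock_pin's own z axis and vertical below 0.25 rad).
At the end, for the whole second after the job is handed in: The pin stands upright (within 5 degrees) through shuttle and bar, its collar within 2 mm of the shuttle's top face and within 3 mm of the hole's centre, at rest and released (z of pin_collar in the frame of shuttle_hole below 0.002 m and horizontal distance between pin_collar and shuttle_hole below 0.003 m and angle between lock_pin's own z axis and vertical below 0.09 rad and linear speed of lock_pin below 0.02 m/s); the robot touches nothing.
It fails at once if the pin presses on the index bar with more than 25 N (contact force between lock_pin and index_bar above 25 N).
It fails at once if the pin presses on the slide unit as a whole (shuttle and bar included) with more than 45 N (contact force between lock_pin and slide_base above 45 N).
It fails at once if a vial or the timer is moved by more than 3 cm (distance of any of vial_clear, vial_red, timer from where it was at the start of the episode above 0.03 m).
It also fails if it takes over 67 s, if anything falls off the work surface, if the arm or the gripper's body presses on something with over 40 N, if the wrist force passes 120 N, or if a joint passes its speed limit or range.

ROBOT

A 6-joint arm with a two-finger parallel gripper is mounted at the origin on a cart in front of the work surface, level with it; the furniture and walls round the work are solid. World frame = base frame: x ahead of the robot, y to its left, z up, the work surface at z = 0. Lengths are in mm, angles in rad, forces in N, time in s.
With the tool pointing down it reaches from about 325 to 875 mm from the base axis. Payload 4.4 kg.
Tool frame: the origin (TCP) lies on the centre line of the jaws, within the pads' length; the fingertips stand ahead of it and the grasp point (between the pads) lies 6 mm ahead of it (ctrl.tcp_to_tips is the z of the fingertips in the tool frame, in mm); z points along the fingers, y is the line along which they close (so a half turn about z gives the same grasp; the last joint's range is limited). The gripper opens to 85 mm and grips with 20 to 120 N. Pads are 22 mm wide; open, the fingers measure 114 mm over their backs; the gripper's body (76 mm by 85 mm) begins 54 mm behind the grasp point. The pads swing forward as they close: fully open they stand 13 mm farther back than shut.
Start: joints at [1.04, 0.207, 1.542, -0, 1.393, -0.15], TCP at [213.182, 534.023, 256.282] pointing down, gripper open.
Joint ranges: [-2.73, 2.73], [-0.86, 2.22], [0.23, 2.46], [-1.11, 4.25], [0.08, 2.63], [-2.82, 2.82]. Speed limits (rad/s): [2.79, 2.79, 3.14, 3.14, 3.14, 3.14].

INTERFACE

Orientations are given as a 3x3 rotation matrix whose columns are the frame's x, y, z axes.
In Python, from plant import ctrl, sensors, optics gives the robot as it stands. Calls block until the motion is done:
- ctrl.move_ptp(position, orientation): joint-space move of the TCP to a pose.
- ctrl.move_l(position, rot=None, vel=150, threshold=None): straight line of the TCP; rot=None keeps the orientation; vel is the mean speed in mm/s. With threshold (N) it stops when the force on the tool has changed by that much, and returns True; else False.
- ctrl.set_joints(angles): joint-space move.
- ctrl.gripper_to(opening, force=None): finger opening in mm; force is the grip in N (None keeps the last); returns when the fingers have stopped.
- ctrl.hold(seconds).
- ctrl.solve_ik(position, orientation): joint angles nearest the present ones, or None.
- sensors.read_state(): the state.
- optics.grab_frame(name): name is "scene" or "top" or "wrist"; returns (picture, depth): 420x560x3 uint8, red, green, blue; 420x560 float32, mm along the optical axis (not along the pixel's ray), 0 where there is no reading.
- optics.camera_params(name): a dict with "mtx" (3x3 intrinsics, pixels), "R" (3x3) and "t" (3): a world point X has camera coordinates R X + t; the wrist camera has in their place "T_tool_cam" (4x4, takes a point from camera to tool coordinates, whose origin is the TCP and whose axes are the flange's). Camera axes: x right, y down, z forward; pixel columns grow to the right and rows downward; lengths in mm; the calibration is good to about 2 mm. A picture is of the moment at which its call begins: read the wrist's pose just before it. camera_params takes no time and is no camera call.
A pose or a line that the arm cannot do raises ctrl.MotionError and nothing moves.
- ctrl.finish_job(): hands the job in; it is judged then, once.
The state is a dict: "t": time; "q": joint angles; "qvel": joint speeds; "tau": joint torques, N m; "eef_pos": TCP position; "eef_rot": TCP orientation; "force": force on the tool from outside, world axes, zero at the start; "wrist_torque": the same for the moment, N m; "grip_width": finger opening in mm; "grasp_force": force on a finger pad.
Only numpy, scipy, OpenCV 4.12 (cv2) and the standard library are available. Lean on these libraries where they do the work, as an engineer would, in place of code of your own. Each camera call takes 0.05 s, during which the arm holds its last target. There are 200 camera calls.

## Working session

There is one attempt and no reset: what is moved stays moved. The work goes in short steps, each a Python script; the robot and the scene stay as the last script left them, time stands still between calls to the robot, and variables do not carry over. Pictures are saved under pics/ and viewed, at most 10 in all, crops included, and the job is handed in when it is done.

```bash
ls; mkdir -p pics
python3 - <<'E'
from plant import ctrl,sensors,optics
import cv2,numpy as np
for n in("scene","top"):
    p,d=optics.grab_frame(n); cv2.imwrite(f"pics/{n}0.png",p[...,::-1]); np.savez(f"{n}0.npz",p=p,d=d)
    c=optics.camera_params(n); print(n,c["mtx"].tolist(),(-c["R"].T@c["t"]).round(0))
s=sensors.read_state();print(s["t"],s["eef_rot"],ctrl.tcp_to_tips,s["force"])
E
```

```text
pics
scene [[475.1833898966625, 0.0, 274.9672393756537], [0.0, 475.1833898966625, 208.00835116054114], [0.0, 0.0, 1.0]] [ -0. 941. 673.]
top [[483.7354120722681, 0.0, 284.5082153820777], [0.0, 483.7354120722681, 201.9913608956017], [0.0, 0.0, 1.0]] [ 499.  -63. 1548.]
0.1 [[-9.28756315e-01  3.70689258e-01 -1.08682302e-03]
 [ 3.70690707e-01  9.28754548e-01 -1.84107855e-03]
 [ 3.26923786e-04 -2.11278852e-03 -9.99997715e-01]] 25.0 [ 0.26842966  0.52880523 -0.26283981]
```

View pics/scene0.png

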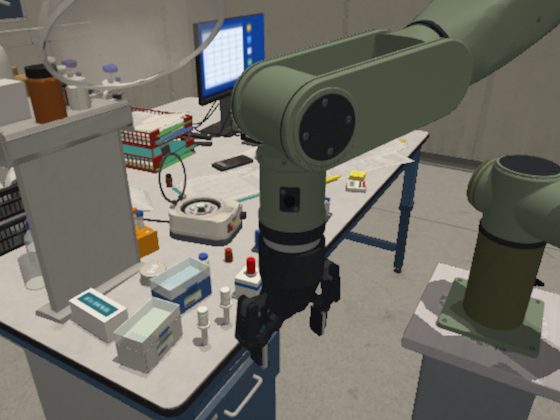

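View pics/top0.png

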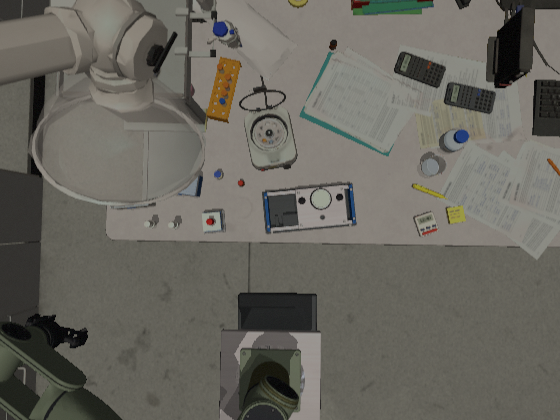

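Scene picture: the red-headed pin is at (251,268) in its white rack, and two white pins stand at (204,320) and (225,300). In the top picture the rack is at (211,221), the white ones at (151,222) and (174,222), and the slide unit at (309,207) with its shuttle. The vials are at (219,174) and (241,183), and the timer is probably at (426,223). The red head fits the description. I'll confirm it in an enlarged crop.

Run:
```python
import cv2,numpy as np
from plant import optics
z=np.load("top0.npz");p,d=z["p"],z["d"]
cv2.imwrite("pics/crop1.png",cv2.resize(p[165:245,190:370,::-1],None,fx=4.4,fy=4.4,interpolation=cv2.INTER_CUBIC))
c=optics.camera_params("top")
def w(u,v):
    Z=np.median(d[v-1:v+2,u-1:u+2]);return (c["R"].T@(np.linalg.inv(c["mtx"])@[u,v,1]*Z-c["t"])).round(0)
for q in[(211,221),(309,207),(320,199),(285,210),(219,174),(241,183),(150,222),(174,222),(110,170),(195,90),(120,95),(190,185),(426,223)]:print(q,w(*q))
```

```text
(211, 221) [496. 181.  90.]
(309, 207) [ 544. -115.   60.]
(320, 199) [ 568. -147.   83.]
(285, 210) [535. -41.   5.]
(219, 174) [643. 166.  48.]
(241, 183) [617.  98.  35.]
(150, 222) [490. 369.  80.]
(174, 222) [491. 297.  75.]
(110, 170) [584. 258. 706.]
(195, 90) [919. 257.   1.]
(120, 95) [715. 240. 715.]
(190, 185) [605. 250.  77.]
(426, 223) [ 500. -486.   16.]
```

View pics/crop1.png

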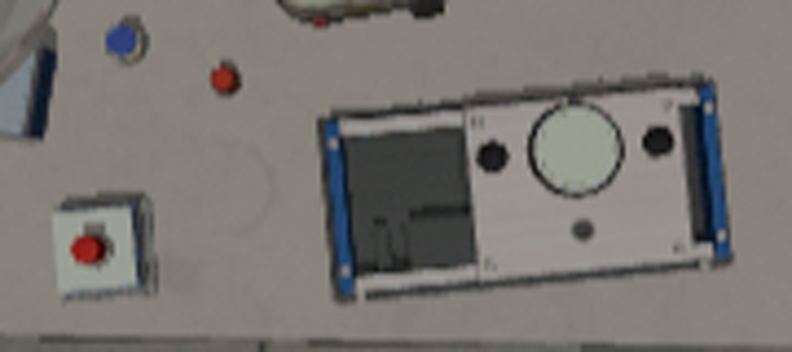

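The crop confirms the red round head on the square white rack at crop (90,249), which is pixel (210.5,221.6). The shuttle hole is at crop (583,230), pixel (322.5,217.3). The shuttle is toward -y and the slide's yaw is about +0.093 rad. Next I take close looks with the wrist camera.

```bash
cat > h.py <<'E'
from plant import ctrl,sensors,optics
import cv2,numpy as np
YAW=0.0933
def rot(a=YAW):
    y=np.array([-np.sin(a),np.cos(a),0]);z=np.array([0,0,-1.]);return np.c_[np.cross(y,z),y,z]
def ray(uv,z,c):
    C=-c["R"].T@c["t"]; v=c["R"].T@np.linalg.inv(c["mtx"])@[uv[0],uv[1],1]
    return C+v*(z-C[2])/v[2]
def wcam(s):
    c=optics.camera_params("wrist");T=np.eye(4);T[:3,:3]=s["eef_rot"];T[:3,3]=s["eef_pos"]
    T=np.linalg.inv(T@np.array(c["T_tool_cam"]));return dict(mtx=np.array(c["mtx"]),R=T[:3,:3],t=T[:3,3])
def proj(X,c):
    p=c["mtx"]@(c["R"]@X+c["t"]);return p[:2]/p[2]
E
python3 - <<'E'
from h import *
c=optics.camera_params("top")
pin=ray((210.5,221.6),90,c);hole=ray((322.5,217.3),62,c);print(pin,hole)
print(np.array(optics.camera_params("wrist")["T_tool_cam"]).round(2))
ctrl.move_ptp(np.r_[hole[:2],260],rot())
import pickle
out={}
for n,P in(("hole",hole),("pin",pin)):
    ctrl.move_ptp(np.r_[P[:2],260 if n=="hole" else 230],rot())
    s=sensors.read_state();p,d=optics.grab_frame("wrist");cc=wcam(s);out[n]=(cc,p,d)
    print(n,s["t"],s["eef_pos"],proj(P,cc))
    cv2.imwrite(f"pics/w_{n}.png",p[...,::-1])
pickle.dump(out,open("w.pkl","wb"))
E
```

```text
[494.28259186 182.35145419  90.        ] [ 512.84239792 -156.96721138   62.        ]
[[   0.     -0.96   -0.28   70.84]
 [   1.      0.      0.     -0.37]
 [  -0.     -0.28    0.96 -117.52]
 [   0.      0.      0.      1.  ]]
hole 3.0083 [ 512.97706291 -156.52872457  260.01655375] [283.78474063 191.9079974 ]
pin 4.3417 [494.78855632 181.53947324 230.17835083] [285.60591158 209.07023935]
```

```bash
python3 -c "
import cv2,numpy as np
a=cv2.imread('pics/w_hole.png')[90:400,90:480];b=cv2.imread('pics/w_pin.png')[90:400,90:480]
cv2.imwrite('pics/both.png',np.hstack([a,b]))"
```

```text
(no output)
```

View pics/both.png

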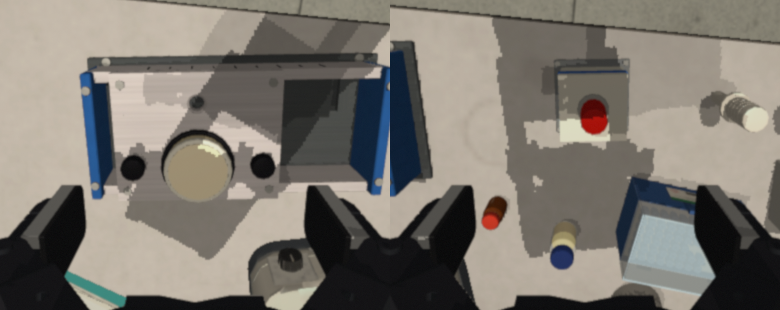

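The left half shows the hole at wrist pixel (287,192) and the knobs at (222,258) and (353,256). The right half shows the red head at (294,207). Both are a few pixels off the prediction, so I refine them with small masks.

Run:
```python
from h import *
import pickle
o=pickle.load(open("w.pkl","rb"))
c,p,d=o["hole"]
g=p.astype(int).max(2)
def blob(u,v,r,th):
    m=np.zeros_like(g,np.uint8);m[v-r:v+r,u-r:u+r]=g[v-r:v+r,u-r:u+r]<th
    n,l,st,ce=cv2.connectedComponentsWithStats(m);k=l[v,u];print(st[k],ce[k]);return ce[k]
print(g[192,275:300])
h=blob(287,192,12,75);a=blob(222,258,18,60);b=blob(353,256,18,60)
H=ray(h,61,c);A=ray(a,76,c);B=ray(b,76,c);print("hole",H,"yaw",np.arctan2(-(B-A)[0],(B-A)[1]),np.linalg.norm(B-A))
print(d[192,270],d[258,222])
c,p,d=o["pin"];q=p.astype(int)
m=((q[...,0]>90)&(q[...,1]<50)&(q[...,2]<60)).astype(np.uint8)
n,l,st,ce=cv2.connectedComponentsWithStats(m)
k=l[207,294];print(st[k],ce[k]);P=ray(ce[k],75,c);print("pin z75",P)
vs,us=np.nonzero(l==k)
import itertools
pts=[(c["R"].T@(np.linalg.inv(c["mtx"])@[u,v,1]*d[v,u]-c["t"])) for u,v in zip(us,vs)]
pts=np.array(pts);print(pts.min(0),pts.max(0)); t=pts[pts[:,2]>pts[:,2].max()-4];print("top",t.mean(0))
for X in([P[0],P[1],57],[P[0],P[1],93]):print(proj(np.array(X),c))
```

```text
[179 172 154 135  96  71  65  56  60  57  47  42  41  41  41  42  41  42
  50  74  87  92  96  97  98]
[280 186  15  13 144] [286.97916667 192.26388889]
[211 245  25  26 483] [222.79710145 257.41407867]
[341 243  24  26 472] [352.28177966 255.65254237]
hole [ 513.11958469 -154.13937079   61.        ] yaw 0.1087713501260472 113.32219176312599
321.96997 324.3439
[281 200  26  24 452] [293.96238938 211.3960177 ]
pin z75 [499.61221102 189.31089906  75.        ]
[424.07563804 174.91546111  89.89070865] [503.58211708 197.12408058 347.66001683]
top [424.07563804 174.91546111 347.66001683]
[293.40934053 205.39183864]
[294.58736649 218.18108638]
```

```bash
sed -i 's/YAW=.*/YAW=0.105/' h.py
python3 - <<'E'
from h import *
import pickle
ctrl.move_ptp([497,186,175],rot());ctrl.hold(.2)
s=sensors.read_state();p,d=optics.grab_frame("wrist");c=wcam(s);print(s["t"],s["eef_pos"],s["qvel"].round(3) if hasattr(s["qvel"],"round") else s["qvel"],c["mtx"][0,0])
cv2.imwrite("pics/w_pin2.png",p[60:400,:,::-1])
q=p.astype(int);m=((q[...,0]>60)&(q[...,1]<.4*q[...,0])&(q[...,2]<.4*q[...,0])).astype(np.uint8)
n,l,st,ce=cv2.connectedComponentsWithStats(m)
for k in range(1,n):
    if st[k][4]>150:
        vs,us=np.nonzero((l==k)&(d>0));pts=np.array([(c["R"].T@(np.linalg.inv(c["mtx"])@[u,v,1]*d[v,u]-c["t"])) for u,v in zip(us,vs)])
        print(st[k],ce[k],"P75",ray(ce[k],75,c),np.percentile(pts,[3,50,97],axis=0).round(1).tolist())
sc=optics.camera_params("scene");z=np.load("scene0.npz")
for X in([500,189,80],[494,182,80]):print("scene",proj(np.array(X,float),sc))
E
```

```text
4.925 [498.69208993 185.91885497 177.32762025] [ 0.006 -0.001  0.003  0.    -0.001  0.001] 370.8269556993748
[ 273  200   33   44 1155] [288.66493506 221.68311688] P75 [496.10682714 188.38633963  75.        ] [[485.4, 179.7, 65.1], [490.9, 187.8, 92.4], [502.0, 195.9, 94.0]]
[164 329  16  19 164] [171.65243902 339.0304878 ] P75 [588.10541652 117.82745051  75.        ] [[513.0, 102.6, 29.5], [616.7, 107.5, 35.4], [624.4, 144.6, 179.8]]
scene [248.56249441 263.19684642]
scene [252.47128617 262.43352459]
```

View pics/w_pin2.png

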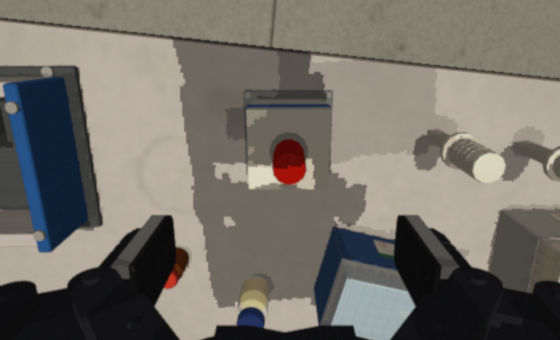

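The close view shows the red head at about (289,221) full-frame, over the rack and between the jaws. It is about 2 mm off the tool axis, and the pin estimate is (494, 187.8). Grasping now.

Run:
```python
from h import *
def st(n):
    s=sensors.read_state();print(n,round(s["t"],2),np.round(s["eef_pos"],1),np.round(s["force"],2),np.round(s["wrist_torque"],2),round(s["grip_width"],1),np.round(s["grasp_force"],1));return s
x,y=494,187.8
ctrl.move_l([x,y,120],rot(),vel=100);ctrl.gripper_to(50)
b=ctrl.move_l([x,y,87],vel=60,threshold=8);ctrl.hold(.2);st("down %s"%b)
ctrl.gripper_to(10,60);st("closed");ctrl.hold(.2);s=st("settled")
```

```text
down False 7.02 [494.5 187.9  87.5] [-0.08 -0.11  0.52] [ 0.04  0.01 -0.  ] 49.8 0.0
closed 7.4 [494.4 187.9  87.4] [-0.3   0.32  3.62] [-0.01  0.04  0.03] 18.7 58.5
settled 7.6 [494.4 187.9  87.4] [-0.31  0.48  2.52] [ 0.06  0.09 -0.02] 18.7 58.5
```

```bash
cat >> h.py <<'E'
def st(n):
    s=sensors.read_state();print(n,round(s["t"],2),np.round(s["eef_pos"],1),np.round(s["force"],2),np.round(s["wrist_torque"],2),round(s["grip_width"],1),np.round(s["grasp_force"],1));return s
E
python3 - <<'E'
from h import *
x,y=494,187.8
ctrl.move_l([x,y,190],vel=80);st("up")
ctrl.move_ptp([513,-154.3,190],rot())
ctrl.move_l([513,-154.3,164],vel=60);ctrl.hold(.3)
s=st("hover");p,d=optics.grab_frame("wrist");c=wcam(s)
T=np.r_[s["eef_pos"][:2],s["eef_pos"][2]-83.4];print(proj(T,c),proj(np.array([513.1,-154.1,62]),c),proj(np.array([s["eef_pos"][0],s["eef_pos"][1],62]),c))
cv2.imwrite("pics/hover.png",cv2.resize(p[120:300,180:400,::-1],None,fx=3,fy=3,interpolation=cv2.INTER_CUBIC))
E
```

```text
up 9.04 [493.5 187.7 189.2] [-0.42  0.28 -0.34] [-0.01  0.02 -0.05] 18.1 58.5
hover 11.22 [ 513.3 -154.5  164.4] [-0.15  0.16 -1.7 ] [ 0.05 -0.02 -0.04] 18.3 58.5
[284.40272899 235.92651961] [285.01511003 225.55252121] [284.39447969 225.73540189]
```

View pics/hover.png

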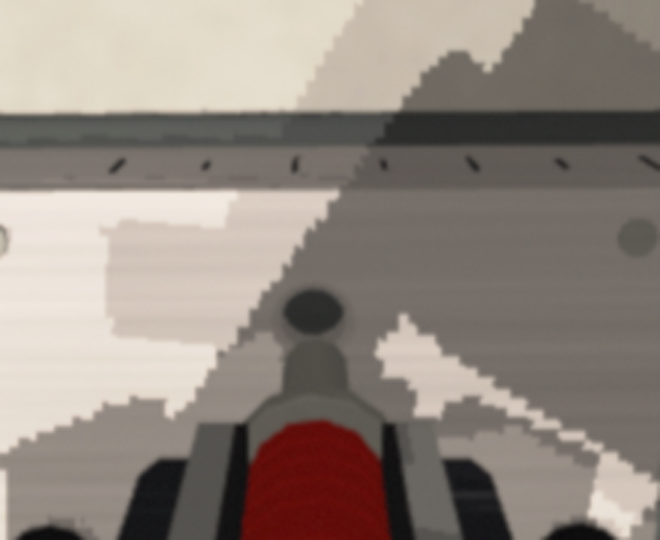

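The hover view shows the hole at full-frame (284.4,223.7). The tip is at about (285.3,237), where an aligned pin would be at (284.4,236) over (284.4,225.7). I'll shift about -1.6 mm in x and -0.6 mm in y, then descend with a light threshold.

Run:
```python
from h import *
s=sensors.read_state();x,y=s["eef_pos"][0]-1.6,s["eef_pos"][1]-.6
ctrl.move_l([x,y,150],vel=60);ctrl.hold(.2);st("pre")
b=ctrl.move_l([x,y,136],vel=25,threshold=4);ctrl.hold(.2);s=st("d1 %s"%b)
if not b:
    b=ctrl.move_l([x,y,124],vel=12,threshold=3);ctrl.hold(.2);st("d2 %s"%b)
```

```text
pre 11.85 [ 511.8 -155.2  150.2] [-0.13  0.39 -1.27] [ 0.01 -0.03 -0.02] 18.7 58.5
d1 False 12.76 [ 511.8 -155.1  136. ] [ 2.15 -0.14 -2.4 ] [ 0.07 -0.48  0.03] 18.6 58.5
d2 True 13.6 [ 512.2 -155.1  129. ] [ 1.32 -1.2   0.91] [-0.15 -0.22 -0.04] 18.4 58.6
```

```bash
cat >> h.py <<'E'
D=np.array([-np.sin(YAW),np.cos(YAW)])
E
python3 - <<'E'
from h import *
O=np.array([512.6,-155.2]);zt=129.0
np.save("O.npy",O)
ctrl.move_l([*O,130.3],vel=20)
ctrl.move_l([*(O+17*D),130.3],vel=25);ctrl.hold(.2);st("moved")
a=17
while a<66:
    b=ctrl.move_l([*(O+a*D),zt-5],vel=12,threshold=3)
    s=st("a=%.1f %s"%(a,b));z=s["eef_pos"][2]
    if z<zt-1.2 or z>zt+1.5: break
    a+=3
    ctrl.move_l([*(O+(a-3)*D),zt+.5],vel=12)
    ctrl.move_l([*(O+a*D),zt+.5],vel=15);ctrl.hold(.1)
    f=sensors.read_state()["force"]
    if abs(f@np.r_[D,0])>10: st("lateral!");break
E
```

```text
moved 14.88 [ 510.7 -138.2  130.3] [-0.31 -0.26 -1.28] [-0.05  0.01 -0.01] 18.1 58.6
a=17.0 True 15.2 [ 510.9 -138.3  128.2] [ 0.39 -0.14  3.64] [-0.06 -0.03 -0.02] 18.3 58.9
a=20.0 True 16.23 [ 510.5 -135.5  128.6] [0.78 0.32 2.86] [0.03 0.   0.04] 18.4 59.0
a=23.0 True 17.19 [ 510.3 -132.2  128.5] [-0.36 -0.23  1.65] [ 0.02 -0.   -0.01] 18.7 59.1
a=26.0 True 18.15 [ 509.9 -129.5  128.5] [ 0.25 -0.49  1.8 ] [ 0.03 -0.    0.03] 18.2 59.0
a=29.0 True 19.12 [ 509.6 -126.3  128.3] [ 0.72 -0.31  3.1 ] [-0.02 -0.01  0.02] 18.4 59.0
a=32.0 True 20.12 [ 509.3 -123.4  128.1] [ 0.28 -0.09  2.8 ] [0.02 0.03 0.04] 18.6 58.9
a=35.0 False 21.46 [ 508.9 -120.2  123.9] [ 1.28  0.5  -0.29] [ 0.12 -0.11  0.02] 18.3 58.8
```

The tip dropped into the hidden hole at a=35 (4.5 mm deep, no force). Now I descend gently and centre by the lateral force.

Run:
```python
from h import *
P=np.load("O.npy")+35*D
zt=128.6
for i in range(14):
    b=ctrl.move_l([*P,zt-23],vel=15,threshold=4);ctrl.hold(.15)
    s=st("%d %s"%(i,b));z=s["eef_pos"][2];f=np.array(s["force"])
    if z<zt-22: break
    if np.linalg.norm(f[:2])>.7:
        ctrl.move_l([*P,z+.6],vel=10)
        P=P+.7*f[:2]/np.linalg.norm(f[:2])
    if f[2]>8: print("high");break
np.save("P.npy",P);print(P)
```

```text
0 True 22.06 [ 509.1 -119.7  121.5] [0.87 0.58 2.77] [ 0.08 -0.17  0.04] 18.8 59.2
1 True 22.94 [ 509.  -119.2  118.2] [ 0.9  -0.47 -0.79] [-0.   -0.19  0.02] 18.1 58.8
2 True 23.7 [ 509.  -119.1  116.6] [ 1.62 -1.1  -0.38] [-0.23 -0.29  0.01] 18.1 58.9
3 True 24.68 [ 509.2 -119.2  113.3] [ 1.13 -1.06 -0.87] [-0.26 -0.2  -0.05] 18.2 58.8
4 True 25.62 [ 509.4 -119.5  110.5] [ 0.88 -0.95 -1.52] [-0.3  -0.17 -0.09] 18.0 58.9
5 True 26.57 [ 509.6 -119.8  107.7] [ 0.67 -0.32 -0.01] [-0.25 -0.17 -0.01] 18.5 58.9
6 False 27.62 [ 511.4 -120.8  105.5] [-4.09  5.1   2.51] [1.17 0.71 0.05] 18.1 59.4
[ 512.32521659 -122.02019944]
```

Run:
```python
from h import *
P=np.array([509.9,-119.9]);z=105.5
ctrl.move_l([*P,z],vel=8);ctrl.hold(.2);s=st("recentred")
for i in range(8):
    b=ctrl.move_l([*P,94.5],vel=12,threshold=[5,8,10,11,12,12,12,12][i]);ctrl.hold(.2)
    s=st("%d %s"%(i,b));f=np.array(s["force"]);z=s["eef_pos"][2]
    if z<98 and b: break
    if not b: break
    if np.linalg.norm(f[:2])>1: P=P+.25*f[:2]/np.linalg.norm(f[:2])
```

```text
recentred 28.38 [ 510.2 -120.3  105.6] [ 0.69  0.41 -0.99] [ 0.14 -0.12  0.06] 18.7 58.9
0 True 29.24 [ 509.8 -119.9   97.7] [ 1.19 -1.05  5.01] [-0.11 -0.04 -0.02] 18.4 59.5
```

Run:
```python
from h import *
P=np.array([509.9,-119.95])
b=ctrl.move_l([*P,94.5],vel=8,threshold=7);s=st("%s"%b);ctrl.hold(.2);s=st("push")
p,d=optics.grab_frame("wrist")
cv2.imwrite("pics/home.png",cv2.resize(p[120:330,170:410,::-1],None,fx=2.5,fy=2.5,interpolation=cv2.INTER_CUBIC))
```

```text
True 29.47 [ 509.8 -119.9   97.7] [-1.09  0.37  4.17] [ 0.04  0.13 -0.01] 18.4 59.7
push 29.67 [ 509.8 -119.9   97.7] [-0.49 -0.05  4.2 ] [ 0.03  0.15 -0.02] 18.3 59.7
```

View pics/home.png

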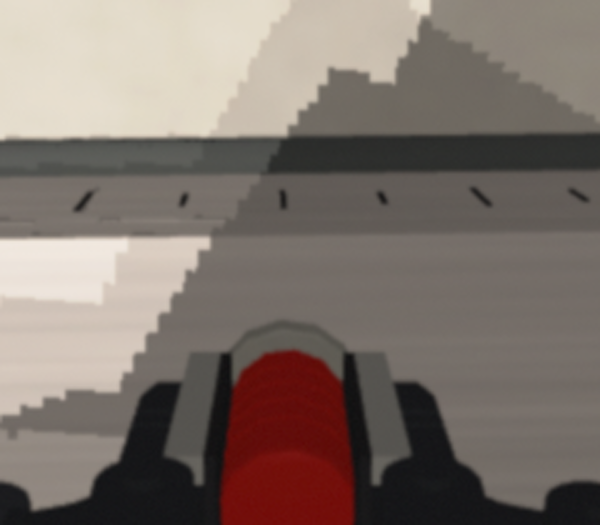

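The collar appears to be down on, or within a couple of millimetres of, the shuttle plate at about (285,330) in the crop. I'll do a slightly firmer push to see whether z still moves.

Run:
```python
from h import *
P=np.array([509.9,-119.95])
b=ctrl.move_l([*P,94],vel=6,threshold=12);s=st("%s"%b);ctrl.hold(.2);s=st("push")
```

```text
True 30.08 [ 509.9 -119.9   97.7] [-0.2  -0.81  4.52] [-0.01  0.14  0.05] 18.0 59.9
push 30.28 [ 509.9 -119.9   97.7] [-1.   -0.33  4.52] [-0.    0.12  0.  ] 18.3 59.9
```

It is solid at 12 N with no further motion, so it is home. Release, retreat and check.

Run:
```python
from h import *
ctrl.gripper_to(45);st("open")
s=sensors.read_state();x,y,z=s["eef_pos"]
ctrl.move_l([x,y,z+70],vel=70);ctrl.hold(.3);s=st("up")
p,d=optics.grab_frame("wrist");c=wcam(s)
q=p.astype(int);m=((q[...,0]>60)&(q[...,1]<.4*q[...,0])&(q[...,2]<.4*q[...,0])).astype(np.uint8)
n,l,sta,ce=cv2.connectedComponentsWithStats(m);k=1+sta[1:,4].argmax()
vs,us=np.nonzero((l==k)&(d>0));pts=np.array([(c["R"].T@(np.linalg.inv(c["mtx"])@[u,v,1]*d[v,u]-c["t"])) for u,v in zip(us,vs)])
print(sta[k],np.percentile(pts,[3,50,97],axis=0).round(1).tolist())
print("axis px",proj(np.array([x,y,67]),c),proj(np.array([x,y,103]),c))
cv2.imwrite("pics/rel.png",cv2.resize(p[120:330,170:410,::-1],None,fx=2.5,fy=2.5,interpolation=cv2.INTER_CUBIC))
```

```text
open 30.66 [ 509.6 -119.8   97.2] [-0.05  0.12 -0.22] [-0.04 -0.06 -0.01] 44.9 0.0
up 32.1 [ 509.4 -119.7  166.9] [ 0.3  -0.36  0.22] [-0.03 -0.07  0.04] 45.0 0.0
[ 263  218   36   52 1512] [[500.8, -128.2, 73.9], [506.3, -120.0, 102.7], [518.6, -111.7, 104.3]]
axis px [280.17521684 230.54032857] [281.16941246 251.15014762]
```

View pics/rel.png

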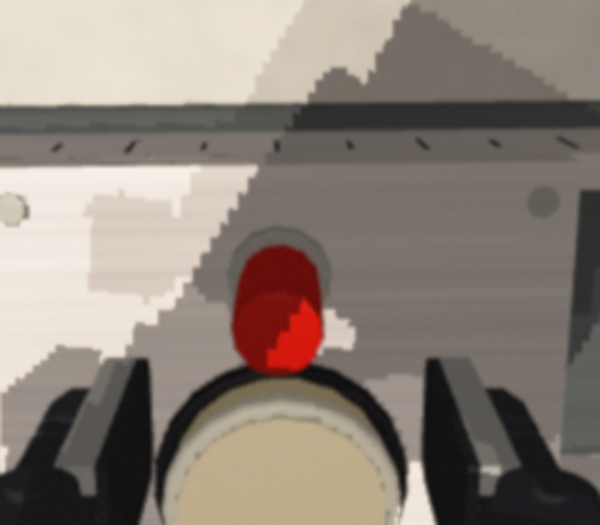

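The pin stands upright with its collar flat on the plate, at crop (280,275). By depth its head top is at z≈103.3, against 103 when home. The gripper is clear of everything.

```bash
python3 -c "
from plant import ctrl
print(ctrl.finish_job())"
```

```text
the job is handed in; nothing more can be done
None
```

I handed the job in at about 32 s. The lock pin is through the shuttle and the bar with its collar on the shuttle plate, and the gripper has let go and is clear; the hand-in call returned no verdict.

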